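# Take the beaker off the hotplate

### The job

Lift the black-handled steel beaker off the hotplate stirrer, draw it out from under the low clear splash shield, and set it down upright on the round cork mat beside. Keep it upright, do not bump the shield or drop the beaker, and leave the tip box, tube rack and bottle where they stand.

Things in the scene. Friction and masses are not known exactly. Their poses are not given: they have to be found in the camera images.
- beaker: open steel beaker, 90 mm diameter, 110 mm high, 3 mm wall, 0.2 to 0.45 kg, with a black D-shaped handle on its -x side. Origin: centre of its underside; z up along its axis. At the start it stands in the dish of the stirrer, handle roughly towards the robot.
- handle (a point): middle of the handle's upright bar, where to grip: 80 mm from the beaker's axis (to its -x), 72 mm above its underside. The bar is 14 mm wide (y) and 14 mm deep (x), from 32 to 104 mm above the underside; 28 mm gap between bar and wall, closed above and below by 10 mm arms. Axes as the beaker's.
- stirrer: white hotplate stirrer, fixed; origin on the bench under the plate's centre, z up, front to -x (blue strip, two black knobs to 88 mm). Housing 160 mm wide, x = -140 to +100 mm, 75 mm high. On it an aluminium dish, 132 mm outer diameter: floor (beaker stands here) 90 mm and lip 98 mm above the bench: lift over 8 mm to get out. Steel rod, 12 mm thick, 400 mm high, at x +88, y +66 mm.
- shield_under (a point): centre of the underside of the clear round splash shield (orange rim and hub) fixed over the plate, 230 mm above the bench, 30 mm above the standing beaker's rim. 166 mm in diameter, 8 mm thick; its arm, up to 291 mm, runs back to the rod. Its edge overhangs the handle's bar: a gripper coming straight down strikes it, so tilt the tool 35 to 50 degrees, its body leaning away from the beaker.
- mat: round cork mat, 160 mm diameter, 6 mm thick, fixed on the bench to the left or right of the stirrer; origin at the centre of its underside.
- tipbox: bystander: blue pipette tip box with clear lid, 85 x 125 mm, 75 mm high; origin centre of its underside. It stands on the other side of the stirrer from the mat.
- tuberack: bystander: green tube rack, 70 x 120 mm, 104 mm high over its yellow caps, beyond the tip box; origin centre of its underside.
- bottle: bystander: small white bottle, 50 mm diameter, 85 mm high, beyond the mat; origin centre of its underside.

How it is judged (in metres and radians):
On the way:
1. the beaker is lifted by the fingers at least 10 mm off the dish floor, touching the stirrer no more, and held so for 0.2 s (z of beaker in the frame of stirrer above 0.1 m and contact force between beaker and the fingers above 1 N and contact force between beaker and stirrer below 0.1 N), for 0.2 s.
At the end, for the whole second after the job is handed in: The beaker stands upright (within 5 degrees), still and released on the cork mat, its axis within 30 mm of the mat's centre; which way its handle points does not matter. Tip box, tube rack and bottle are each within 20 mm of where they started and upright (within 15 degrees) (horizontal distance between beaker and mat below 0.03 m and z of beaker in the frame of mat between 0.003 and 0.01 m and angle between beaker's own z axis and vertical below 0.09 rad and linear speed of beaker below 0.02 m/s and angular speed of beaker below 0.1 rad/s and contact force between beaker and mat above 0.5 N and distance of each of tipbox, tuberack, bottle from where it was at the start of the episode below 0.02 m and angle between each of tipbox, tuberack, bottle's own z axis and vertical below 0.26 rad); the robot touches nothing.
It fails at once if the shield is bumped: anything presses on it with more than 3 N (contact force between anything else and shield above 3 N).
It fails at once if the beaker is tipped more than 20 degrees from upright (angle between beaker's own z axis and vertical above 0.35 rad).
It fails at once if the beaker is dropped: it falls freely with its underside more than about 8 mm above the mat (14 mm above the bench) (height (world z) of beaker above 0.014 m and contact force between beaker and anything else below 0.1 N and linear speed of beaker above 0.1 m/s).
It fails at once if the tip box, tube rack or bottle is moved more than 20 mm or tipped more than 15 degrees (distance of any of tipbox, tuberack, bottle from where it was at the start of the episode above 0.02 m or angle between any of tipbox, tuberack, bottle's own z axis and vertical above 0.26 rad).
It also fails if it takes over 42 s, if anything falls off the work surface, if the arm or the gripper's body presses on something with over 40 N, if the wrist force passes 120 N, or if a joint passes its speed limit or range.

### The arm

A 6-joint arm with a two-finger parallel gripper is mounted at the origin on the work surface. World frame = base frame: x ahead of the robot, y to its left, z up, the work surface at z = 0. Lengths are in mm, angles in rad, forces in N, time in s.
With the tool pointing down it reaches from about 350 to 925 mm from the base axis. Payload 6.4 kg.
Tool frame: the origin (TCP) lies at the centre of the arm's flange, where the gripper is bolted on; the fingertips stand 173 mm ahead of it and the grasp point (between the pads) lies 155 mm ahead of it; z points along the fingers, y is the line along which they close (so a half turn about z gives the same grasp; the last joint's range is limited). The gripper opens to 85 mm and grips with 20 to 120 N. Pads are 22 mm wide; open, the fingers measure 114 mm over their backs; the gripper's body (76 mm by 85 mm) begins 54 mm behind the grasp point. The pads swing forward as they close: fully open they stand 13 mm farther back than shut.
Start: joints at [0.927, 0.245, 1.558, -0, 1.339, -0.174], TCP at [294.26, 579.592, 404.69] pointing down, gripper open.
Joint ranges: [-3.13, 3.13], [-1.02, 2.26], [0.13, 2.54], [-0.95, 4.09], [0.21, 2.88], [-2.74, 2.74]. Speed limits (rad/s): [2.57, 2.57, 3.14, 3.14, 3.14, 3.14].

### API

Orientations are given as a rotation vector (axis times angle).
In Python, from bench import r gives the robot as it stands.
- The arm moves only by the tool jog_arm, never from a script. Its argument "steps" is a list of rows, each an object of numbers: "gripper": the opening, from 0 (shut) to 1 (fully open); "tx", "ty", "tz": the shift along the world's x, y, z in units of 40 mm (1.0 is 40 mm); "spin": the turn about the world's z in units of 6 degrees (1.0 is 6 degrees). In form: [{"gripper": .., "tx": .., "ty": .., "tz": .., "spin": ..}, ...]. A call has 1 to 10 rows; each row shifts and turns the commanded pose from where the row before left it; what a row does not reach is not made up. A row lasts 1/10 s, in which the tool goes at most 50 mm and 8.59 degrees, less where a joint would pass 70% of its speed; a pose out of reach is approached as far as the arm can. A call is refused whole if a number of a shift passes 1 or a number of a turn 1, either way. A call with a gripper value outside its range is refused whole. The fingers move at their own pace and stop on an object; "grip_force" is the grip in N (left out, the last holds). Time passes only in rows, so rows that do not move let the fingers close. It gives the time, the measured TCP pose, the force, the opening and the grip force at its end, in the units of the state.
- r.sense(): the state, without advancing time (a new reading comes with each control period).
- r.camera(name): name is "scene" or "top"; returns the picture (420x560x3 uint8, blue, green, red); there is no depth.
- r.get_calibration(name): a dict with "fx", "fy", "cx", "cy" (pixels), "k1" (the pictures are not rectified: a ray, as slopes to the right and down, at radius r is drawn at 1 + k1 r^2 times it, then the intrinsics apply), "xyz" and "rotation" of the camera in the world. Camera axes: x right, y down, z forward; pixel columns grow to the right and rows downward; lengths in mm; the calibration is good to about 2 mm. A picture is of the moment at which its call begins. get_calibration takes no time and is no camera call.
- r.hand_in(): hands the job in; it is judged then, once.
The state is a dict: "t": time; "joint_positions": joint angles; "joint_velocities": joint speeds; "effort": joint torques, N m; "tool_pos": TCP position; "orientation": TCP orientation; "wrist_force": force on the tool from outside, world axes, zero at the start; "torque": the same for the moment, N m; "width": finger opening in mm; "grasp_force": force on a finger pad.
Only numpy, scipy, OpenCV 4.12 (cv2) and the standard library are available. Lean on these libraries where they do the work, as an engineer would, in place of code of your own. Each camera call takes 0.05 s, during which the arm holds its last target. There are 200 camera calls.

## Working session

There is one attempt and no reset: what is moved stays moved. The work goes in short steps, Python scripts to look and compute and a tool call to move; the robot and the scene stay as the last step left them, time stands still between calls to the robot, and variables do not carry over. Pictures are saved under pics/ and viewed, at most 10 in all, crops included, and the job is handed in when it is done.

Besides the shell and the picture viewer there is one more tool, called after ">>>" by a JSON object that holds its "method" and its "body". jog_arm: Moves the arm, as the interface text tells. Its arguments: {"type":"object","properties":{"steps":{"type":"array"},"grip_force":{"type":"number"}},"required":["steps"]}

```bash
mkdir -p pics; ls
python3 - <<'E'
from bench import r
import cv2
for n in("scene","top"):
    cv2.imwrite(f"pics/{n}0.png",r.camera(n)); print(r.get_calibration(n))
print(r.sense())
E
```

```text
pics
{'fx': 438.4902461027617, 'fy': 438.4902461027617, 'cx': 275.0510634702126, 'cy': 214.92186973008836, 'k1': 0.009718564791063552, 'xyz': array([123.92413312, -97.40983807, 931.88868884]), 'rotation': array([-2.10869736,  1.65678752, -0.44845348])}
{'fx': 480.18113075649654, 'fy': 480.18113075649654, 'cx': 276.05451535185955, 'cy': 214.46023328904204, 'k1': -0.09968228473044567, 'xyz': array([ 463.27397393,   -1.36664156, 1156.74049144]), 'rotation': array([-2.18507747,  2.1492341 , -0.08713028])}
{'t': 0.1, 'joint_positions': array([ 9.26870394e-01,  2.45749341e-01,  1.55890531e+00,  4.95470039e-05,
        1.33872658e+00, -1.74109273e-01]), 'joint_velocities': array([-0.0007344 , -0.00198394, -0.00319325, -0.00014098, -0.00099387,
       -0.00098094]), 'effort': array([ 1.93915589e-04, -4.30671787e+01, -3.27128863e+01, -1.47352057e-04,
        2.83769463e-03,  1.74824106e-05]), 'tool_pos': array([294.14030713, 579.40710059, 403.67988793]), 'orientation': array([-7.31059103e-01, -3.05457095e+00,  2.54702004e-03]), 'wrist_force': array([ 0.21662783,  0.28761548, -0.76656574]), 'torque': array([-0.00355777,  0.00174918,  0.01897209]), 'grasp_force': 0.0, 'width': 84.8812645740698}
```

View pics/scene0.png

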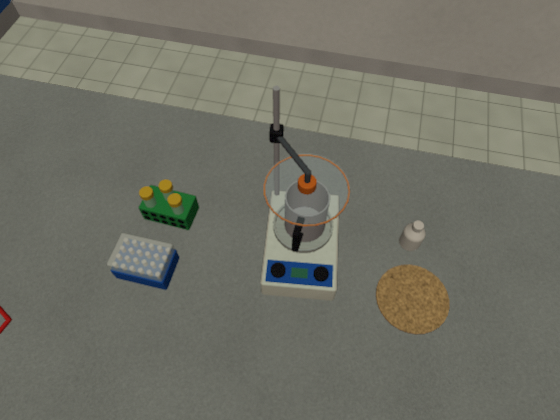

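View pics/top0.png

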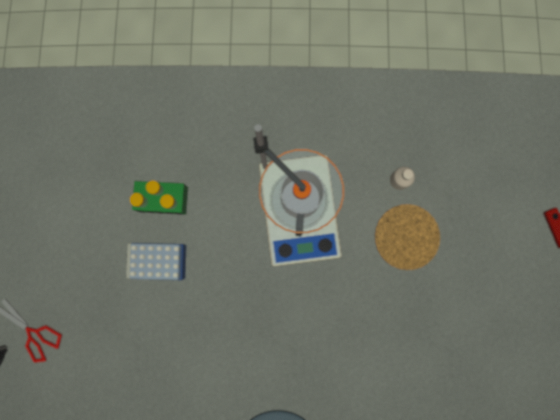

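The scene view shows the mat at about (412,298) and the stirrer at (302,240). In the top view the shield is centred near (302,190), the mat is at (408,237) and the handle runs from about (300,215) to (299,235). I'll measure these.

```bash
cat > h.py <<'E'
import numpy as np, cv2
from scipy.spatial.transform import Rotation as R
from bench import r
def ray(n,uv):
    c=r.get_calibration(n); uv=np.atleast_2d(np.array(uv,float))
    d=(uv-[c['cx'],c['cy']])/[c['fx'],c['fy']]; s=d.copy()
    for _ in range(20): s=d/(1+c['k1']*(s**2).sum(1,keepdims=True))
    return c['xyz'],np.c_[s,np.ones(len(s))]@R.from_rotvec(c['rotation']).as_matrix().T
def onz(n,uv,z):
    o,d=ray(n,uv); return o+d*((z-o[2])/d[:,2:])
def circ(p):
    A=np.c_[2*p[:,:2],np.ones(len(p))]; s=np.linalg.lstsq(A,(p[:,:2]**2).sum(1),rcond=None)[0]
    return s[:2],np.sqrt(s[2]+s[0]**2+s[1]**2)
E
python3 - <<'E'
from h import *
np.set_printoptions(precision=1,suppress=True)
for n in("scene","top"):
    im=cv2.imread(f"pics/{n}0.png"); hsv=cv2.cvtColor(im,cv2.COLOR_BGR2HSV)
    H,S,V=cv2.split(hsv)
    def px(m): y,x=np.nonzero(m); return np.c_[x,y].astype(float)
    # mat
    m=((H>8)&(H<22)&(S>80)).astype(np.uint8); m[:, :350]=0; m=cv2.morphologyEx(m,cv2.MORPH_CLOSE,np.ones((7,7)));
    c=max(cv2.findContours(m,0,2)[0],key=cv2.contourArea)[:,0].astype(float)
    print(n,"mat",circ(onz(n,c,6)))
    # orange rim
    o=(H>3)&(H<16)&(S>70); o[:,:250]=0;o[:,355:]=0;o[260:]=0
    p=px(o); w=onz(n,p,234)[:,:2]
    ctr=np.median(w,0)
    ctr=(w.min(0)+w.max(0))/2
    for _ in range(8):
        d=np.linalg.norm(w-ctr,axis=1); k=abs(d-83)<8; ctr,rad=circ(w[k])
    print(n,"rim",ctr,rad,k.sum())
    hub=px(o&(S>180)); hub=hub[np.linalg.norm(onz(n,hub,240)[:,:2]-ctr,axis=1)<40]
    if len(hub):print("hub",hub.mean(0),onz(n,hub.mean(0),250))
    # blue strip
    b=((H>100)&(H<125)&(S>150)).astype(np.uint8); b[:,:255]=0;b[:,350:]=0; b[:220]=0
    print("blue",cv2.minAreaRect(np.argwhere(b)[:,::-1].astype(np.float32)))
    cv2.imwrite(f"pics/{n}c.png",cv2.resize(im[130:310,230:370],None,fx=4 if n=='x' else 3.3,fy=3.3,interpolation=2))
a,b=[cv2.imread(f"pics/{n}c.png") for n in("scene","top")]
a=cv2.resize(cv2.imread("pics/scene0.png")[160:300,255:355],(400,560),interpolation=2)
b=cv2.resize(cv2.imread("pics/top0.png")[140:280,250:350],(400,560),interpolation=2)
cv2.imwrite("pics/c.png",np.hstack([a,b]))
E
```

```text
scene mat (array([ 522. , -305.3]), np.float64(78.87594431185077))
scene rim [597.4 -38.8] 81.25409280282963 541
hub [306.4 184.7] [[594.3 -39.2 250. ]]
blue ((300.13519287109375, 261.46783447265625), (65.80316925048828, 44.0348014831543), 5.04245138168335)
top mat (array([ 522.8, -301.9]), np.float64(78.45755941391454))
top rim [597.5 -36.3] 81.19995946931431 499
hub [301.8 190.7] [[594.5 -37.  250. ]]
blue ((304.6877136230469, 247.60594177246094), (18.969745635986328, 58.54753494262695), 82.56858825683594)
```

View pics/c.png

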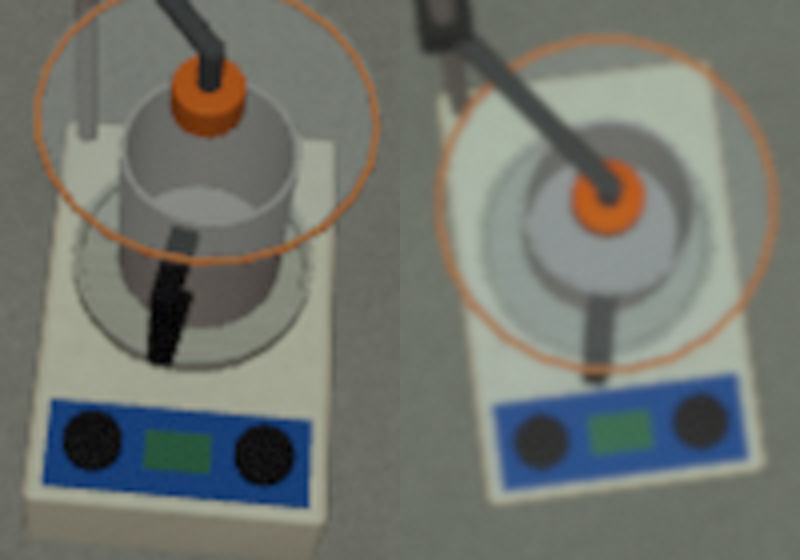

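Run:
```python
from h import *
np.set_printoptions(precision=1,suppress=True)
for n,c in(("scene",(307.5,198)),("top",(301.75,193.75))): print(n,"rim ctr",onz(n,c,200))
print(onz("scene",[[298,233],[295,250.75],[301.5,218]],194)[0],onz("scene",[295,250.75],122))
print("top",onz("top",[298.9,235.],122),onz("top",[300,214.],194))
for n in("scene","top"):
    im=cv2.imread(f"pics/{n}0.png").astype(int); V=im.max(2)
    sub=(V<60 if n=="scene" else V<85).astype(np.uint8); sub[:, :285]=0; sub[:,312:]=0; sub[:(216 if n=="scene" else 212)]=0; sub[(253 if n=="scene" else 238):]=0
    print(n)
    for y in range(212,254,2):
        x=np.nonzero(sub[y])[0]
        if len(x): print(y,x.min(),x.max(),onz(n,[x.mean(),y],194)[0][:2],onz(n,[x.mean(),y],122)[0][:2])
# blue strip corners -> stirrer yaw
im=cv2.imread("pics/top0.png"); hsv=cv2.cvtColor(im,cv2.COLOR_BGR2HSV); H,S,V=cv2.split(hsv)
b=((H>100)&(H<125)&(S>120)).astype(np.uint8); b[:,:255]=0;b[:,350:]=0;b[:220]=0
bx=cv2.boxPoints(cv2.minAreaRect(np.argwhere(b)[:,::-1].astype(np.float32))); w=onz("top",bx,75); print(w)
m=((S<45)&(V>150)).astype(np.uint8); m[:,:255]=0;m[:,350:]=0;m[:150]=0;m[275:]=0
m=cv2.morphologyEx(m|b,cv2.MORPH_CLOSE,np.ones((25,25)))
bx=cv2.boxPoints(cv2.minAreaRect(np.argwhere(m)[:,::-1].astype(np.float32))); w=onz("top",bx,75); print(w,w.mean(0))
s=r.sense(); print(R.from_rotvec(s['orientation']).as_matrix())
```

```text
scene rim ctr [[597.9 -43.5 200. ]]
top rim ctr [[595.5 -38.9 200. ]]
[519.5 -41.5 194. ] [[516.4 -38.8 122. ]]
top [[516.5 -36.9 122. ]] [[555.2 -36.1 194. ]]
scene
218 300 300 [552.9 -38.2] [594.7 -32.5]
220 299 300 [548.3 -38.2] [589.7 -32.5]
222 300 300 [544.1 -40.1] [585.1 -34.5]
226 295 301 [534.5 -38.2] [574.6 -32.5]
228 294 301 [530.  -38.2] [569.6 -32.5]
230 293 300 [525.2 -37.3] [564.4 -31.4]
232 293 301 [521.2 -39.2] [560.  -33.5]
234 292 302 [517.  -40.1] [555.3 -34.5]
236 292 302 [512.8 -41. ] [550.7 -35.5]
238 293 301 [508.6 -41.9] [546.1 -36.5]
240 292 301 [504.2 -41.9] [541.3 -36.5]
242 292 299 [499.6 -41. ] [536.2 -35.5]
244 292 299 [495.5 -41.9] [531.7 -36.5]
246 292 298 [491.1 -41.9] [527.  -36.5]
248 292 298 [487.1 -42.8] [522.5 -37.5]
250 293 297 [483.  -43.7] [518.  -38.4]
top
216 298 302 [551.1 -36.1] [557.7 -38.7]
218 298 301 [547.1 -35.2] [553.3 -37.7]
220 298 301 [543.  -35.2] [549.  -37.8]
222 298 301 [539.  -35.3] [544.7 -37.8]
224 298 301 [535.  -35.3] [540.3 -37.9]
226 298 300 [530.9 -34.4] [536.  -36.9]
228 297 301 [526.9 -34.4] [531.7 -36.9]
234 297 300 [514.8 -33.6] [518.7 -36. ]
[[ 503.6   18.    75. ]
 [ 523.  -115.4   75. ]
 [ 478.  -121.6   75. ]
 [ 458.7   11.4   75. ]]
[[ 681.9   56.7   75. ]
 [ 705.9  -99.7   75. ]
 [ 471.8 -132.6   75. ]
 [ 448.6   20.6   75. ]] [577.1 -38.8  75. ]
[[-0.9  0.5 -0. ]
 [ 0.5  0.9 -0. ]
 [ 0.  -0.  -1. ]]
```

>>> {"method": "jog_arm", "body": {"steps": [{"gripper": 0.6, "ty": -1}, {"ty": -1}, {"ty": -1}, {"ty": -1}, {"ty": -1}, {"ty": -1}, {"ty": -1}, {"ty": -1}, {"ty": -1}, {"ty": -1}], "grip_force": 60}}

```text
schema error: expected keys gripper, tx, ty, tz, spin
```

>>> {"method": "jog_arm", "body": {"steps": [{"gripper": 0.6, "tx": 0.4, "ty": -0.9, "tz": 0.3, "spin": 0.5}, {"gripper": 0.6, "tx": 0.4, "ty": -0.9, "tz": 0.3, "spin": 0.5}, {"gripper": 0.6, "tx": 0.4, "ty": -0.9, "tz": 0.3, "spin": 0.5}, {"gripper": 0.6, "tx": 0.4, "ty": -0.9, "tz": 0.3, "spin": 0.5}, {"gripper": 0.6, "tx": 0.4, "ty": -0.9, "tz": 0.3, "spin": 0.5}, {"gripper": 0.6, "tx": 0.4, "ty": -0.9, "tz": 0.3, "spin": 0.5}, {"gripper": 0.6, "tx": 0.4, "ty": -0.9, "tz": 0.3, "spin": 0.5}, {"gripper": 0.6, "tx": 0.4, "ty": -0.9, "tz": 0.3, "spin": 0.5}, {"gripper": 0.6, "tx": 0, "ty": -0.9, "tz": 0.3, "spin": 0.5}, {"gripper": 0.6, "tx": 0, "ty": -0.9, "tz": 0.3, "spin": 0}], "grip_force": 60}}

```text
t: 1.1
tool_pos: [422.3, 218.1, 524.6]
orientation: [0.003, -3.141, 0.0]
wrist_force: [0.1, -0.4, -0.1]
width: 51.3
grasp_force: 0.0
```

>>> {"method": "jog_arm", "body": {"steps": [{"gripper": 0.6, "tx": 0, "ty": -0.9, "tz": 0.9, "spin": 0}, {"gripper": 0.6, "tx": 0, "ty": -0.9, "tz": 0.9, "spin": 0}, {"gripper": 0.6, "tx": 0, "ty": -0.9, "tz": 0.9, "spin": 0}, {"gripper": 0.6, "tx": 0, "ty": -0.9, "tz": 0.9, "spin": 0}, {"gripper": 0.6, "tx": 0, "ty": -0.9, "tz": 0.9, "spin": 0}, {"gripper": 0.6, "tx": 0, "ty": -0.9, "tz": 0.9, "spin": 0}, {"gripper": 0.6, "tx": 0, "ty": -0.9, "tz": 0.9, "spin": 0}, {"gripper": 0.6, "tx": 0, "ty": 0, "tz": 0.9, "spin": 0}, {"gripper": 0.6, "tx": 0, "ty": 0, "tz": 0.9, "spin": 0}, {"gripper": 0.6, "tx": 0, "ty": 0, "tz": 0.9, "spin": 0}]}}

```text
t: 2.1
tool_pos: [422.2, -28.3, 881.3]
orientation: [0.001, -3.141, -0.0]
wrist_force: [0.4, 0.2, 0.0]
width: 51.2
grasp_force: 0.0
```

>>> {"method": "jog_arm", "body": {"steps": [{"gripper": 0.6, "tx": 0.9, "ty": 0, "tz": 0.5, "spin": 0}, {"gripper": 0.6, "tx": 0.9, "ty": 0, "tz": 0.5, "spin": 0}, {"gripper": 0.6, "tx": 0.9, "ty": 0, "tz": 0.5, "spin": 0}, {"gripper": 0.6, "tx": 0.9, "ty": 0, "tz": 0.5, "spin": 0}, {"gripper": 0.6, "tx": 0.9, "ty": 0, "tz": 0.5, "spin": 0}, {"gripper": 0.6, "tx": 0.9, "ty": 0, "tz": 0.5, "spin": 0}]}}

```text
t: 2.7
tool_pos: [610.1, -27.9, 974.5]
orientation: [-0.002, 3.136, 0.001]
wrist_force: [-6.7, -8.5, 23.1]
width: 51.2
grasp_force: 0.0
```

```bash
python3 -c "
from bench import r
s=r.sense();print(s['joint_positions'],s['tool_pos'],s['orientation'])"
```

```text
[-0.23135747  0.51483056  0.12591581  0.00294914  2.49521353 -1.80101275] [610.11242025 -27.89798381 974.48977595] [-1.90989488e-03  3.13570380e+00  6.80851503e-04]
```

>>> {"method": "jog_arm", "body": {"steps": [{"gripper": 0.6, "tx": -0.9, "ty": 0.35, "tz": 0, "spin": 0}, {"gripper": 0.6, "tx": -0.9, "ty": 0.35, "tz": 0, "spin": 0}, {"gripper": 0.6, "tx": -0.9, "ty": 0.35, "tz": 0, "spin": 0}, {"gripper": 0.6, "tx": -0.9, "ty": 0.35, "tz": 0, "spin": 0}, {"gripper": 0.6, "tx": -0.9, "ty": 0.35, "tz": 0, "spin": 0}, {"gripper": 0.6, "tx": -0.9, "ty": 0.35, "tz": 0, "spin": 0}, {"gripper": 0.6, "tx": -0.9, "ty": 0.35, "tz": 0, "spin": 0}, {"gripper": 0.6, "tx": -0.9, "ty": 0.35, "tz": 0, "spin": 0}, {"gripper": 0.6, "tx": -0.9, "ty": 0.35, "tz": 0, "spin": 0}, {"gripper": 0.6, "tx": -0.9, "ty": 0.35, "tz": 0, "spin": 0}]}}

```text
t: 3.7
tool_pos: [251.7, 110.9, 976.2]
orientation: [-0.001, 3.132, -0.001]
wrist_force: [0.7, 1.0, -0.1]
width: 51.4
grasp_force: 0.0
```

```bash
python3 -c "
from bench import r
s=r.sense();print(s['joint_positions'],s['tool_pos'],s['orientation'])"
```

```text
[-6.73834269e-03 -3.98454959e-01  1.08827208e+00 -5.08245989e-04
  2.44179101e+00 -1.57885074e+00] [251.72567846 110.87986682 976.23907005] [-1.44938383e-03  3.13161042e+00 -6.25137266e-04]
```

>>> {"method": "jog_arm", "body": {"steps": [{"gripper": 0.6, "tx": 0, "ty": 0, "tz": 0.8, "spin": 0}, {"gripper": 0.6, "tx": 0, "ty": 0, "tz": 0.8, "spin": 0}, {"gripper": 0.6, "tx": 0, "ty": 0, "tz": 0.8, "spin": 0}, {"gripper": 0.6, "tx": 0, "ty": 0, "tz": 0.8, "spin": 0}]}}

```text
t: 4.1
tool_pos: [252.2, 110.6, 1105.6]
orientation: [-0.003, 3.131, -0.001]
wrist_force: [-0.7, 0.6, 1.0]
width: 51.2
grasp_force: 0.0
```

```bash
python3 -c "
from bench import r
s=r.sense();print(s['joint_positions'],s['tool_pos'],s['orientation'])"
```

```text
[-7.63552261e-03 -9.01015270e-02  5.01858017e-01 -8.99487217e-04
  2.71929008e+00 -1.58101809e+00] [ 252.24270605  110.64745109 1105.56635602] [-2.76132337e-03  3.13104895e+00 -7.17771933e-04]
```

>>> {"method": "jog_arm", "body": {"steps": [{"gripper": 0.6, "tx": -0.8, "ty": 0, "tz": 0.3, "spin": 0}, {"gripper": 0.6, "tx": -0.8, "ty": 0, "tz": 0.3, "spin": 0}, {"gripper": 0.6, "tx": -0.8, "ty": 0, "tz": 0.3, "spin": 0}, {"gripper": 0.6, "tx": -0.8, "ty": 0, "tz": 0.3, "spin": 0}]}}

```text
t: 4.5
tool_pos: [125.0, 112.5, 1142.0]
orientation: [-0.001, 3.121, -0.003]
wrist_force: [-0.5, 0.8, 0.5]
width: 51.2
grasp_force: 0.0
```

```bash
python3 -c "
from bench import r
s=r.sense();print(s['joint_positions'],s['tool_pos'],s['orientation'])"
```

```text
[ 4.38409756e-04 -1.83444954e-01  4.24373081e-01 -6.78615249e-03
  2.88048177e+00 -1.57763785e+00] [ 125.00780629  112.51326528 1142.04851806] [-1.10205520e-03  3.12141413e+00 -2.73173085e-03]
```

>>> {"method": "jog_arm", "body": {"steps": [{"gripper": 0.6, "tx": -0.9, "ty": 0, "tz": 0.3, "spin": 0}, {"gripper": 0.6, "tx": -0.9, "ty": 0, "tz": 0.3, "spin": 0}, {"gripper": 0.6, "tx": -0.9, "ty": 0, "tz": 0.3, "spin": 0}, {"gripper": 0.6, "tx": -0.9, "ty": 0, "tz": 0.3, "spin": 0}]}}

```text
t: 4.9
tool_pos: [4.0, 130.6, 1137.8]
orientation: [0.001, 3.084, -0.007]
wrist_force: [-1.1, 0.2, -0.7]
width: 51.2
grasp_force: 0.0
```

```bash
python3 -c "
from bench import r
s=r.sense();print(s['joint_positions'],s['tool_pos'],s['orientation'])"
```

```text
[ 0.54110671 -0.28443785  0.49705926 -0.12924193  2.87986171 -1.15487524] [   4.01631185  130.63709103 1137.78798507] [ 7.48902068e-04  3.08410621e+00 -6.74692414e-03]
```

>>> {"method": "jog_arm", "body": {"steps": [{"gripper": 0.6, "tx": 0.9, "ty": -0.1, "tz": 0.9, "spin": 0}, {"gripper": 0.6, "tx": 0.9, "ty": -0.1, "tz": 0.9, "spin": 0}, {"gripper": 0.6, "tx": 0.9, "ty": -0.1, "tz": 0.9, "spin": 0}, {"gripper": 0.6, "tx": 0, "ty": 0, "tz": 1, "spin": 0}, {"gripper": 0.6, "tx": 0, "ty": 0, "tz": 1, "spin": 0}, {"gripper": 0.6, "tx": 0, "ty": 0, "tz": 1, "spin": 0}]}}

```text
t: 5.5
tool_pos: [107.5, 132.2, 1172.0]
orientation: [-0.004, 2.985, -0.004]
wrist_force: [-2.9, -1.5, 7.3]
width: 51.6
grasp_force: 0.0
```

```bash
python3 -c "
from bench import r
s=r.sense();print(s['joint_positions'],s['tool_pos'],s['orientation'])"
```

```text
[ 0.18586484 -0.02010165  0.1264492  -0.12144211  2.87977015 -1.50707267] [ 107.54206272  132.21695227 1171.96571809] [-0.00355975  2.9848355  -0.00411119]
```

>>> {"method": "jog_arm", "body": {"steps": [{"gripper": 0.6, "tx": -0.7, "ty": -0.5, "tz": 0.7, "spin": 0}, {"gripper": 0.6, "tx": -0.7, "ty": 0, "tz": 0.7, "spin": 0}, {"gripper": 0.6, "tx": -0.7, "ty": 0, "tz": 0.7, "spin": 0}, {"gripper": 0.6, "tx": -0.7, "ty": 0, "tz": 0.7, "spin": 0}, {"gripper": 0.6, "tx": -0.7, "ty": 0, "tz": 0.7, "spin": 0}]}}

```text
t: 6.0
tool_pos: [-22.4, 123.7, 1177.8]
orientation: [-0.001, 2.918, -0.011]
wrist_force: [-0.4, 0.6, 0.1]
width: 51.4
grasp_force: 0.0
```

```bash
python3 -c "
from bench import r
s=r.sense();print(s['joint_positions'],s['tool_pos'],s['orientation'])"
```

```text
[ 0.84702592 -0.07263115  0.1268005  -0.72340593  2.87970303 -1.44282432] [ -22.43164587  123.74249151 1177.79520496] [-5.23450273e-04  2.91759293e+00 -1.11021117e-02]
```

>>> {"method": "jog_arm", "body": {"steps": [{"gripper": 0.6, "tx": -0.3, "ty": -0.6, "tz": 0.8, "spin": 0}, {"gripper": 0.6, "tx": -0.4, "ty": -0.6, "tz": 0.8, "spin": 0}, {"gripper": 0.6, "tx": -0.7, "ty": 0, "tz": 0.7, "spin": 0}, {"gripper": 0.6, "tx": -0.7, "ty": 0, "tz": 0.7, "spin": 0}]}}

```text
t: 6.4
tool_pos: [-72.6, 63.0, 1181.0]
orientation: [-0.005, 2.869, 0.023]
wrist_force: [0.4, 0.4, -0.8]
width: 51.3
grasp_force: 0.0
```

```bash
cat > s.py <<'E'
from bench import r
import numpy as np
from scipy.spatial.transform import Rotation as R
np.set_printoptions(precision=3,suppress=True)
s=r.sense();M=R.from_rotvec(s['orientation']).as_matrix()
print(s['t'],s['joint_positions'],s['tool_pos'],'y',M[:,1],'z',M[:,2],'grasp',s['tool_pos']+155*M[:,2])
E
python3 s.py
```

```text
6.4 [ 0.956 -0.144  0.127 -0.947  2.879 -1.566] [ -72.582   62.952 1180.97 ] y [-0.005  1.     0.015] z [ 0.269  0.016 -0.963] grasp [ -30.916   65.431 1031.696]
```

>>> {"method": "jog_arm", "body": {"steps": [{"gripper": 0.6, "tx": -0.8, "ty": 0, "tz": 0.8, "spin": 0}, {"gripper": 0.6, "tx": -0.8, "ty": 0, "tz": 0.8, "spin": 0}, {"gripper": 0.6, "tx": -0.8, "ty": 0, "tz": 0.8, "spin": 0}, {"gripper": 0.6, "tx": -0.8, "ty": 0, "tz": 0.8, "spin": 0}, {"gripper": 0.6, "tx": -0.8, "ty": 0, "tz": 0.8, "spin": 0}]}}

```text
t: 6.9
tool_pos: [-129.1, 9.2, 1176.8]
orientation: [-0.004, 2.794, 0.047]
wrist_force: [0.6, -0.8, -0.4]
width: 51.3
grasp_force: 0.0
```

```bash
python3 s.py
```

```text
6.9 [ 0.76  -0.251  0.127 -0.947  2.879 -1.774] [-129.097    9.171 1176.805] y [-0.009  0.999  0.032] z [ 0.34   0.033 -0.94 ] grasp [ -76.322   14.338 1031.157]
```

Works: tilt is 0.35 rad and the finger line stays level. I'll keep going.

>>> {"method": "jog_arm", "body": {"steps": [{"gripper": 0.6, "tx": -0.9, "ty": 0, "tz": 0.8, "spin": 0}, {"gripper": 0.6, "tx": -0.9, "ty": 0, "tz": 0.8, "spin": 0}, {"gripper": 0.6, "tx": -0.9, "ty": 0, "tz": 0.8, "spin": 0}, {"gripper": 0.6, "tx": -0.9, "ty": 0, "tz": 0.8, "spin": 0}, {"gripper": 0.6, "tx": -0.9, "ty": 0, "tz": 0.8, "spin": 0}, {"gripper": 0.6, "tx": -0.9, "ty": 0, "tz": 0.8, "spin": 0}, {"gripper": 0.6, "tx": -0.9, "ty": 0, "tz": 0.8, "spin": 0}, {"gripper": 0.6, "tx": -0.9, "ty": 0, "tz": 0.8, "spin": 0}]}}

```text
t: 7.7
tool_pos: [-283.2, -22.2, 1140.7]
orientation: [0.009, 2.618, -0.006]
wrist_force: [-0.4, -0.2, -0.4]
width: 51.3
grasp_force: 0.0
```

```bash
python3 s.py
```

```text
7.7 [ 0.422 -0.454  0.127 -0.947  2.879 -2.124] [-283.168  -22.242 1140.713] y [ 0.008  1.    -0.003] z [ 0.5   -0.006 -0.866] grasp [-205.679  -23.208 1006.476]
```

>>> {"method": "jog_arm", "body": {"steps": [{"gripper": 0.6, "tx": -0.9, "ty": 0, "tz": 0.8, "spin": 0}, {"gripper": 0.6, "tx": -0.9, "ty": 0, "tz": 0.8, "spin": 0}, {"gripper": 0.6, "tx": -0.9, "ty": 0, "tz": 0.8, "spin": 0}, {"gripper": 0.6, "tx": -0.9, "ty": 0, "tz": 0.8, "spin": 0}, {"gripper": 0.6, "tx": -0.9, "ty": 0, "tz": 0.8, "spin": 0}, {"gripper": 0.6, "tx": -0.9, "ty": 0, "tz": 0.8, "spin": 0}, {"gripper": 0.6, "tx": -0.9, "ty": 0, "tz": 0.8, "spin": 0}, {"gripper": 0.6, "tx": -0.9, "ty": 0, "tz": 0.8, "spin": 0}, {"gripper": 0.6, "tx": -0.9, "ty": 0, "tz": 0.8, "spin": 0}]}}

```text
t: 8.6
tool_pos: [-420.0, -20.4, 1083.4]
orientation: [0.015, 2.462, -0.049]
wrist_force: [-0.2, 0.6, 0.5]
width: 51.1
grasp_force: 0.0
```

```bash
python3 s.py
```

```text
8.6 [ 0.278 -0.623  0.127 -0.947  2.879 -2.282] [-419.976  -20.356 1083.38 ] y [ 0.024  0.999 -0.032] z [ 0.628 -0.04  -0.778] grasp [-322.699  -26.498  962.863]
```

>>> {"method": "jog_arm", "body": {"steps": [{"gripper": 0.6, "tx": -0.9, "ty": 0, "tz": 0.9, "spin": 0}, {"gripper": 0.6, "tx": -0.9, "ty": 0, "tz": 0.9, "spin": 0}, {"gripper": 0.6, "tx": -0.9, "ty": 0, "tz": 0.9, "spin": 0}, {"gripper": 0.6, "tx": -0.9, "ty": 0, "tz": 0.9, "spin": 0}, {"gripper": 0.6, "tx": -0.9, "ty": 0, "tz": 0.9, "spin": 0}, {"gripper": 0.6, "tx": -0.9, "ty": 0, "tz": 0.9, "spin": 0}, {"gripper": 0.6, "tx": -0.9, "ty": 0, "tz": 0.9, "spin": 0}, {"gripper": 0.6, "tx": -0.9, "ty": 0, "tz": 0.9, "spin": 0}]}}

```text
t: 9.4
tool_pos: [-494.6, -12.7, 1040.2]
orientation: [0.022, 2.371, -0.074]
wrist_force: [-0.0, 0.3, -1.0]
width: 51.1
grasp_force: 0.0
```

```bash
python3 s.py
```

```text
9.4 [ 0.22  -0.72   0.128 -0.946  2.879 -2.346] [-494.614  -12.727 1040.239] y [ 0.037  0.998 -0.047] z [ 0.695 -0.06  -0.717] grasp [-386.958  -22.024  929.113]
```

>>> {"method": "jog_arm", "body": {"steps": [{"gripper": 0.6, "tx": 0.9, "ty": 0.35, "tz": -0.2, "spin": 0}, {"gripper": 0.6, "tx": 0.9, "ty": 0.35, "tz": -0.2, "spin": 0}, {"gripper": 0.6, "tx": 0.9, "ty": 0.35, "tz": -0.2, "spin": 0}, {"gripper": 0.6, "tx": 0.9, "ty": 0.35, "tz": -0.2, "spin": 0}, {"gripper": 0.6, "tx": 0.9, "ty": 0.35, "tz": -0.2, "spin": 0}, {"gripper": 0.6, "tx": 0.9, "ty": 0.35, "tz": -0.2, "spin": 0}]}}

```text
t: 10.0
tool_pos: [-287.9, 65.8, 1008.7]
orientation: [0.023, 2.382, -0.085]
wrist_force: [0.9, -1.0, 0.4]
width: 51.3
grasp_force: 0.0
```

```bash
python3 s.py
```

```text
10.0 [ 0.122 -1.015  0.941 -0.24   2.451 -1.676] [-287.941   65.811 1008.723] y [ 0.042  0.998 -0.055] z [ 0.687 -0.069 -0.724] grasp [-181.508   55.173  896.545]
```

>>> {"method": "jog_arm", "body": {"steps": [{"gripper": 0.6, "tx": 0.8, "ty": 0.3, "tz": 0.5, "spin": 0}, {"gripper": 0.6, "tx": 0.8, "ty": 0.3, "tz": 0.5, "spin": 0}, {"gripper": 0.6, "tx": 0.8, "ty": 0.3, "tz": 0.3, "spin": 0}, {"gripper": 0.6, "tx": 0.9, "ty": 0.2, "tz": 0, "spin": 0}, {"gripper": 0.6, "tx": 0.9, "ty": 0, "tz": 0, "spin": 0}, {"gripper": 0.6, "tx": 0.9, "ty": 0, "tz": 0, "spin": 0}, {"gripper": 0.6, "tx": 0.9, "ty": 0, "tz": 0, "spin": 0}]}}

```text
t: 10.7
tool_pos: [-49.8, 109.0, 1060.4]
orientation: [0.025, 2.379, -0.085]
wrist_force: [0.4, 0.5, 0.3]
width: 51.0
grasp_force: 0.0
```

```bash
python3 s.py
```

```text
10.7 [-0.019 -0.765  0.975 -0.068  2.168 -1.629] [ -49.799  109.03  1060.423] y [ 0.043  0.998 -0.055] z [ 0.689 -0.069 -0.722] grasp [ 56.941  98.349 948.541]
```

>>> {"method": "jog_arm", "body": {"steps": [{"gripper": 0.6, "tx": 1, "ty": 0, "tz": -0.2, "spin": 0}, {"gripper": 0.6, "tx": 1, "ty": 0, "tz": -0.2, "spin": 0}, {"gripper": 0.6, "tx": 1, "ty": 0, "tz": -0.4, "spin": 0}, {"gripper": 0.6, "tx": 0.9, "ty": -0.1, "tz": -0.7, "spin": 0.5}, {"gripper": 0.6, "tx": 0.9, "ty": -0.2, "tz": -0.8, "spin": 0}, {"gripper": 0.6, "tx": 0.9, "ty": -0.3, "tz": -0.8, "spin": 0}, {"gripper": 0.6, "tx": 0.9, "ty": -0.4, "tz": -0.8, "spin": 0}, {"gripper": 0.6, "tx": 0.9, "ty": -0.4, "tz": -0.8, "spin": 0}, {"gripper": 0.6, "tx": 0.9, "ty": -0.4, "tz": -0.8, "spin": 0}]}}

```text
t: 11.6
tool_pos: [271.9, 37.9, 844.7]
orientation: [-0.037, 2.38, -0.061]
wrist_force: [0.8, -0.4, 0.3]
width: 51.2
grasp_force: 0.0
```

```bash
python3 s.py
```

```text
11.6 [-0.352 -0.746  1.605  0.208  1.544 -1.879] [271.896  37.932 844.654] y [-0.009  0.998 -0.055] z [ 0.69  -0.034 -0.723] grasp [378.781  32.735 732.522]
```

>>> {"method": "jog_arm", "body": {"steps": [{"gripper": 0.6, "tx": 0.4, "ty": -0.2, "tz": -0.9, "spin": 0}, {"gripper": 0.6, "tx": 0.4, "ty": -0.2, "tz": -0.9, "spin": 0}, {"gripper": 0.6, "tx": 0.4, "ty": -0.2, "tz": -0.9, "spin": 0}, {"gripper": 0.6, "tx": 0, "ty": -0.2, "tz": -1, "spin": 0}, {"gripper": 0.6, "tx": 0, "ty": -0.2, "tz": -1, "spin": 0}, {"gripper": 0.6, "tx": 0, "ty": -0.2, "tz": -1, "spin": 0}, {"gripper": 0.6, "tx": 0, "ty": -0.2, "tz": -1, "spin": 0}, {"gripper": 0.6, "tx": 0, "ty": -0.2, "tz": -1, "spin": 0}, {"gripper": 0.6, "tx": 0, "ty": 0, "tz": -1, "spin": 0}, {"gripper": 0.6, "tx": 0, "ty": 0, "tz": -1, "spin": 0}]}}

```text
t: 12.6
tool_pos: [318.0, -25.1, 456.1]
orientation: [-0.037, 2.381, -0.061]
wrist_force: [-0.2, -0.6, 0.5]
width: 51.0
grasp_force: 0.0
```

```bash
python3 s.py
```

```text
12.6 [-0.527 -0.922  2.399  0.388  0.998 -2.228] [317.985 -25.128 456.118] y [-0.01   0.998 -0.055] z [ 0.689 -0.033 -0.724] grasp [424.828 -30.259 343.944]
```

>>> {"method": "jog_arm", "body": {"steps": [{"gripper": 0.6, "tx": 0.6, "ty": 0, "tz": -0.6, "spin": 0}, {"gripper": 0.6, "tx": 0.6, "ty": 0, "tz": -0.6, "spin": 0}, {"gripper": 0.6, "tx": 0, "ty": -0.1, "tz": -0.7, "spin": 0}, {"gripper": 0.6, "tx": 0, "ty": 0, "tz": -0.7, "spin": 0}, {"gripper": 0.6, "tx": 0, "ty": 0, "tz": -0.6, "spin": 0}, {"gripper": 0.6, "tx": 0, "ty": 0, "tz": 0, "spin": 0}]}}

```text
t: 13.2
tool_pos: [364.7, -28.2, 326.2]
orientation: [-0.037, 2.388, -0.056]
wrist_force: [0.3, 1.0, 0.3]
width: 51.2
grasp_force: 0.0
```

```bash
python3 s.py
python3 - <<'E'
from h import *
ims=[]
for n,(y,x) in(("scene",(170,240)),("top",(150,230))):
    im=r.camera(n); cv2.imwrite(f"pics/{n}1.png",im); ims.append(cv2.resize(im[y:y+140,x:x+100],(400,560),interpolation=2))
cv2.imwrite("pics/c1.png",np.hstack(ims))
E
```

```text
13.2 [-0.454 -0.583  2.468  0.501  0.606 -2.376] [364.724 -28.226 326.178] y [-0.011  0.999 -0.051] z [ 0.684 -0.03  -0.729] grasp [470.702 -32.81  213.162]
```

View pics/c1.png

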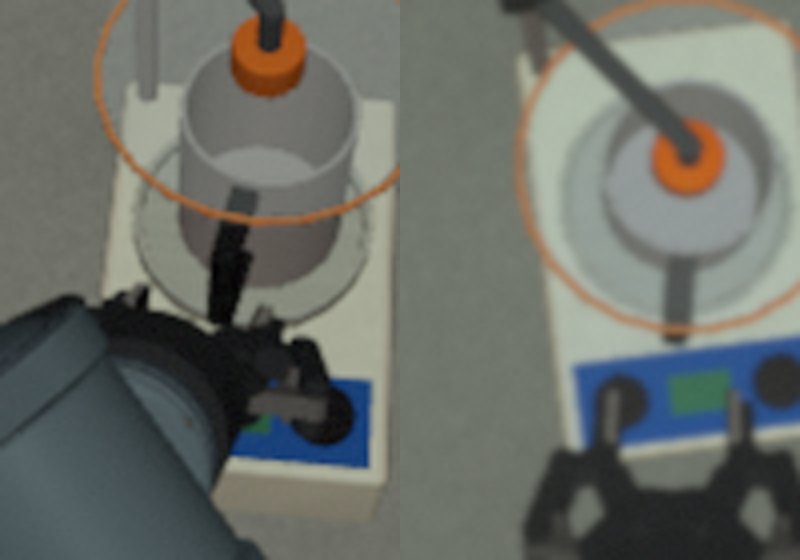

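>>> {"method": "jog_arm", "body": {"steps": [{"gripper": 0.6, "tx": 0.15, "ty": -0.05, "tz": -0.4, "spin": 0}, {"gripper": 0.6, "tx": 0.3, "ty": 0, "tz": -0.32, "spin": 0}, {"gripper": 0.6, "tx": 0.3, "ty": 0, "tz": -0.32, "spin": 0}, {"gripper": 0.6, "tx": 0.3, "ty": 0, "tz": -0.32, "spin": 0}, {"gripper": 0.6, "tx": 0.28, "ty": 0, "tz": -0.32, "spin": 0}, {"gripper": 0.6, "tx": 0, "ty": 0, "tz": 0, "spin": 0}], "grip_force": 110}}

```text
t: 13.9
tool_pos: [420.4, -31.1, 264.2]
orientation: [-0.039, 2.379, -0.06]
wrist_force: [-0.3, -0.3, 1.4]
width: 51.4
grasp_force: 0.0
```

```bash
python3 s.py
python3 - <<'E'
from h import *
ims=[]
for n,(y,x) in(("scene",(170,240)),("top",(150,230))):
    im=r.camera(n); cv2.imwrite(f"pics/{n}2.png",im); ims.append(cv2.resize(im[y:y+140,x:x+100],(400,560),interpolation=2))
cv2.imwrite("pics/c2.png",np.hstack(ims))
E
```

```text
13.9 [-0.391 -0.236  2.369  0.722  0.361 -2.593] [420.422 -31.116 264.206] y [-0.011  0.998 -0.055] z [ 0.69  -0.032 -0.723] grasp [527.444 -36.126 152.197]
```

View pics/c2.png

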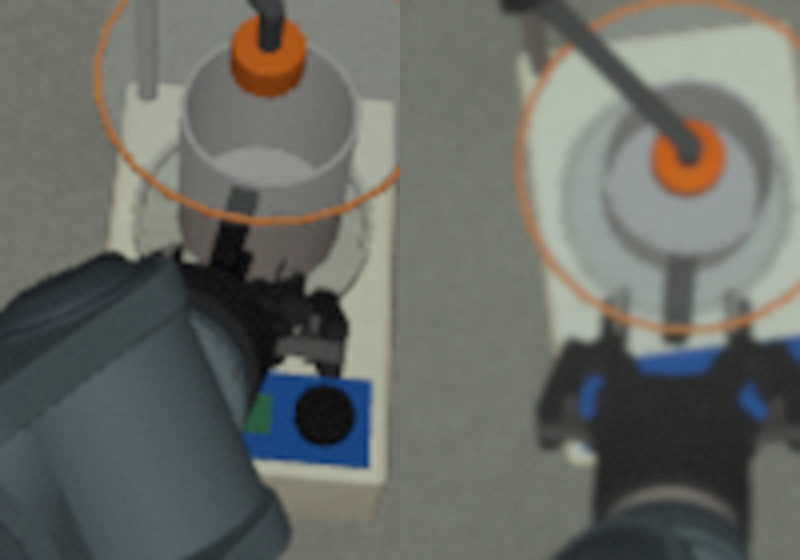

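The fingers straddle the bar: tips are at about x=617 and 738 in the crop, and the bar is at 679. I'll close the gripper.

>>> {"method": "jog_arm", "body": {"steps": [{"gripper": 0, "tx": -0.05, "ty": 0, "tz": -0.05, "spin": 0}, {"gripper": 0, "tx": 0, "ty": 0, "tz": 0, "spin": 0}, {"gripper": 0, "tx": 0, "ty": 0, "tz": 0, "spin": 0}, {"gripper": 0, "tx": 0, "ty": 0, "tz": 0, "spin": 0}, {"gripper": 0, "tx": 0, "ty": 0, "tz": 0, "spin": 0}, {"gripper": 0, "tx": 0, "ty": 0, "tz": 0, "spin": 0}, {"gripper": 0, "tx": 0, "ty": 0, "tz": 0, "spin": 0}]}}

```text
t: 14.7
tool_pos: [417.9, -31.2, 263.1]
orientation: [-0.039, 2.376, -0.062]
wrist_force: [-5.9, 0.5, 6.8]
width: 12.4
grasp_force: 108.2
```

```bash
python3 s.py
```

```text
14.7 [-0.394 -0.241  2.376  0.733  0.358 -2.605] [417.88  -31.157 263.089] y [-0.01   0.998 -0.056] z [ 0.692 -0.034 -0.721] grasp [525.209 -36.375 151.382]
```

>>> {"method": "jog_arm", "body": {"steps": [{"gripper": 0, "tx": -0.05, "ty": 0, "tz": 0.12, "spin": 0}, {"gripper": 0, "tx": -0.05, "ty": 0, "tz": 0.12, "spin": 0}, {"gripper": 0, "tx": -0.05, "ty": 0, "tz": 0.12, "spin": 0}, {"gripper": 0, "tx": -0.1, "ty": 0, "tz": 0.05, "spin": 0}, {"gripper": 0, "tx": 0, "ty": 0, "tz": 0, "spin": 0}]}}

```text
t: 15.2
tool_pos: [406.9, -30.8, 278.4]
orientation: [-0.039, 2.379, -0.061]
wrist_force: [0.0, 0.4, -3.3]
width: 12.6
grasp_force: 107.1
```

```bash
python3 s.py
python3 - <<'E'
from h import *
ims=[]
for n,(y,x) in(("scene",(170,240)),("top",(150,230))):
    im=r.camera(n); cv2.imwrite(f"pics/{n}3.png",im); ims.append(cv2.resize(im[y:y+140,x:x+100],(400,560),interpolation=2))
cv2.imwrite("pics/c3.png",np.hstack(ims))
E
```

```text
15.2 [-0.405 -0.315  2.397  0.658  0.407 -2.532] [406.948 -30.82  278.372] y [-0.011  0.998 -0.056] z [ 0.691 -0.033 -0.722] grasp [514.011 -35.94  166.406]
```

View pics/c3.png

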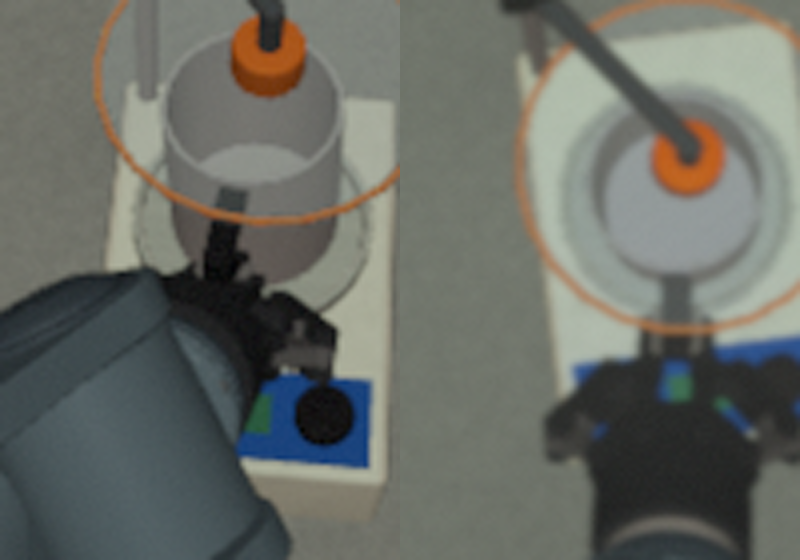

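>>> {"method": "jog_arm", "body": {"steps": [{"gripper": 0, "tx": -0.15, "ty": 0, "tz": 0, "spin": 0}, {"gripper": 0, "tx": -0.25, "ty": 0, "tz": 0, "spin": 0}, {"gripper": 0, "tx": -0.25, "ty": 0, "tz": 0, "spin": 0}, {"gripper": 0, "tx": -0.2, "ty": -0.15, "tz": 0, "spin": -0.2}, {"gripper": 0, "tx": -0.1, "ty": -0.3, "tz": 0, "spin": -0.3}, {"gripper": 0, "tx": 0, "ty": -0.3, "tz": 0, "spin": -0.3}, {"gripper": 0, "tx": 0, "ty": -0.3, "tz": 0, "spin": -0.3}, {"gripper": 0, "tx": 0, "ty": -0.15, "tz": 0, "spin": -0.15}]}}

```text
t: 16.1
tool_pos: [369.6, -80.3, 278.6]
orientation: [0.12, 2.378, -0.125]
wrist_force: [-0.3, 0.4, -2.4]
width: 12.5
grasp_force: 107.3
```

```bash
python3 s.py
```

```text
16.1 [-0.576 -0.426  2.472  0.648  0.455 -2.541] [369.644 -80.268 278.598] y [ 0.123  0.991 -0.056] z [ 0.68  -0.125 -0.722] grasp [475.101 -99.694 166.676]
```

>>> {"method": "jog_arm", "body": {"steps": [{"gripper": 0, "tx": 0, "ty": -0.3, "tz": 0, "spin": -0.35}, {"gripper": 0, "tx": 0, "ty": -0.35, "tz": 0, "spin": -0.45}, {"gripper": 0, "tx": 0, "ty": -0.35, "tz": 0, "spin": -0.45}, {"gripper": 0, "tx": 0, "ty": -0.35, "tz": 0, "spin": -0.45}, {"gripper": 0, "tx": 0, "ty": -0.35, "tz": 0, "spin": -0.45}, {"gripper": 0, "tx": 0, "ty": -0.35, "tz": 0, "spin": -0.45}, {"gripper": 0, "tx": 0, "ty": -0.35, "tz": 0, "spin": -0.45}, {"gripper": 0, "tx": 0, "ty": -0.35, "tz": 0, "spin": -0.4}, {"gripper": 0, "tx": 0, "ty": -0.2, "tz": 0, "spin": -0.3}, {"gripper": 0, "tx": 0, "ty": 0, "tz": 0, "spin": 0}]}}

```text
t: 17.1
tool_pos: [369.5, -198.4, 278.5]
orientation: [0.587, 2.328, -0.31]
wrist_force: [-0.8, -0.2, -2.3]
width: 12.7
grasp_force: 107.4
```

```bash
python3 s.py
python3 - <<'E'
from h import *
ims=[]
for n,(y,x) in(("scene",(190,340)),("top",(150,330))):
    im=r.camera(n); cv2.imwrite(f"pics/{n}4.png",im); ims.append(cv2.resize(im[y:y+140,x:x+100],(400,560),interpolation=2))
cv2.imwrite("pics/c4.png",np.hstack(ims))
E
```

```text
17.1 [-0.795 -0.276  2.368  0.48   0.334 -2.269] [ 369.509 -198.357  278.487] y [ 0.493  0.868 -0.055] z [ 0.581 -0.376 -0.722] grasp [ 459.516 -256.588  166.537]
```

View pics/c4.png

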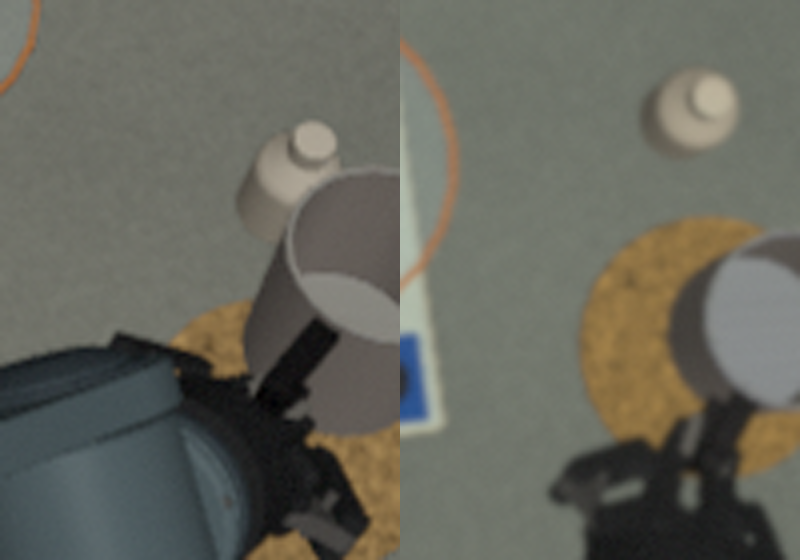

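Run:
```python
import cv2,numpy as np
a=cv2.imread("pics/scene4.png")[200:330,380:480];b=cv2.imread("pics/top4.png")[190:320,380:480]
cv2.imwrite("pics/c5.png",np.hstack([cv2.resize(i,(400,520),interpolation=2) for i in(a,b)]))
```

```text
(no output)
```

View pics/c5.png

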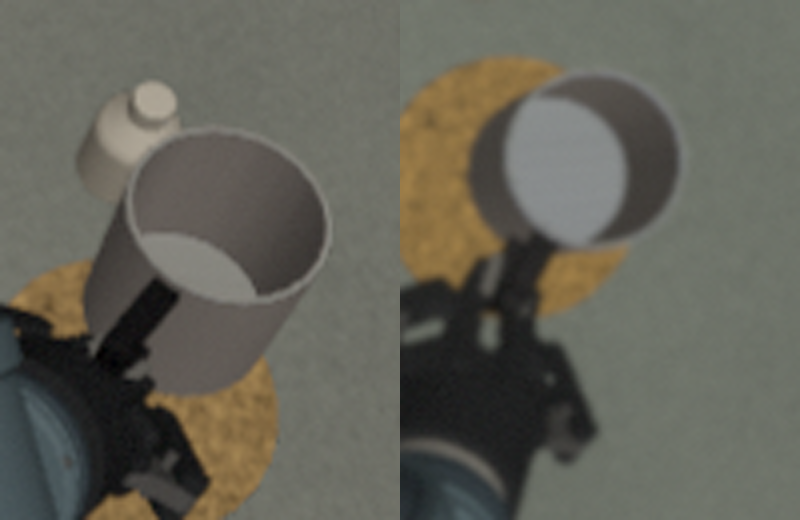

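Run:
```python
from h import *
for n,c in(("scene",(437.25,253.9)),("top",(428.25,229.75))): print(n,onz(n,c,215))
o1,d1=ray("scene",(437.25,253.9));o2,d2=ray("top",(428.25,229.75))
d1,d2=d1[0],d2[0];t=np.linalg.lstsq(np.c_[d1,-d2],o2-o1,rcond=None)[0];print(o1+t[0]*d1,o2+t[1]*d2)
for n,c in(("top",[(380+70/4,190+172/4),(380+283/4,190+159/4)]),("scene",[(380+85/4,200+300/4)])): print(onz(n,c,105),onz(n,c,215))
```

```text
scene [[ 525.52185966 -295.5403106   215.        ]]
top [[ 525.94812668 -289.5485673   215.        ]]
[ 526.50220826 -296.02397104  213.24998804] [ 526.17652167 -290.59874996  211.56814171]
[[ 525.11121335 -254.49732711  105.        ]
 [ 533.98445811 -373.94920464  105.        ]] [[ 518.6437469  -228.02275887  215.        ]
 [ 526.58895197 -334.98133921  215.        ]]
[[ 522.14651028 -258.06582513  105.        ]] [[ 469.17147013 -236.6939539   215.        ]]
```

>>> {"method": "jog_arm", "body": {"steps": [{"gripper": 0, "tx": -0.1, "ty": -0.08, "tz": -0.2, "spin": 0}, {"gripper": 0, "tx": 0, "ty": 0, "tz": -0.3, "spin": 0}, {"gripper": 0, "tx": 0, "ty": 0, "tz": -0.3, "spin": 0}, {"gripper": 0, "tx": 0, "ty": 0, "tz": -0.2, "spin": 0}]}}

```text
t: 17.6
tool_pos: [365.2, -199.6, 237.4]
orientation: [0.583, 2.33, -0.307]
wrist_force: [0.7, 0.0, -3.2]
width: 12.4
grasp_force: 107.4
```

```bash
python3 s.py
```

```text
17.6 [-0.807 -0.183  2.388  0.72   0.248 -2.528] [ 365.188 -199.582  237.377] y [ 0.49   0.87  -0.055] z [ 0.581 -0.373 -0.723] grasp [ 455.281 -257.393  125.278]
```

```bash
cat > kin.py <<'E'
import numpy as np
from scipy.optimize import least_squares
from scipy.spatial.transform import Rotation as R
D=[([0.927,.2457,1.5589,0,1.3387,-.1741],[294.1,579.4,403.7]),([-.2314,.5148,.1259,.0029,2.4952,-1.801],[610.1,-27.9,974.5]),
([-.0067,-.3985,1.0883,-.0005,2.4418,-1.5789],[251.7,110.9,976.2]),([.0004,-.1834,.4244,-.0068,2.8805,-1.5776],[125,112.5,1142]),
([.422,-.454,.127,-.947,2.879,-2.124],[-283.2,-22.2,1140.7]),([-.352,-.746,1.605,.208,1.544,-1.879],[271.9,37.9,844.7]),
([-.527,-.922,2.399,.388,.998,-2.228],[318,-25.1,456.1]),([-.394,-.241,2.376,.733,.358,-2.605],[417.9,-31.2,263.1]),
([-.795,-.276,2.368,.48,.334,-2.269],[369.5,-198.4,278.5]),([-.807,-.183,2.388,.72,.248,-2.528],[365.2,-199.6,237.4])]
def fk(q,p):
    a1,off,z0,L1,e,L2,d6=p; E=R.from_euler
    A=E('z',q[0]); B=A*E('y',q[1]); C=A*E('y',q[1]+q[2]); T=C*E('ZYZ',[q[3],q[4],q[5]])
    return A.apply([a1,off,z0])+B.apply([0,0,L1])+C.apply([e,0,L2])+T.apply([0,0,d6]),T
f=least_squares(lambda p:np.concatenate([fk(q,p)[0]-x for q,x in D]),[0,112,300,500,0,450,100])
P=f.x; res=f.fun
lo=np.array([-3.13,-1.02,.13,-.95,.21,-2.74]);hi=np.array([3.13,2.26,2.54,4.09,2.88,2.74])
def ik(x,T,q0,w=150.):
    g=lambda q:(lambda k:np.concatenate([k[0]-x,w*(k[1]*T.inv()).as_rotvec()]))(fk(q,P))
    s=least_squares(g,np.clip(q0,lo+.001,hi-.001),bounds=(lo,hi)); return s.x,g(s.x)
E
python3 - <<'E'
from kin import *
from bench import r
np.set_printoptions(precision=3,suppress=True)
print(P,abs(res).max())
s=r.sense(); q0=s['joint_positions'];x0=s['tool_pos'];T0=R.from_rotvec(s['orientation'])
print(fk(q0,P)[1].inv().__mul__(T0).magnitude())
ax=np.array([522,-299.5])   # beaker axis now
rel=ax-x0[:2]; print(rel)
for sp in range(-60,61,10):
    S=R.from_euler('z',sp,degrees=True); rr=S.apply([*rel,0])[:2]
    out=[]
    for z in(237,180):
        x=np.r_[np.array([522.4,-303.5])-rr,z]
        best=min((ik(x,S*T0,q) for q in (q0,q0+[0,0,0,.5,.2,-.3],q0+[0,0,0,-1,.2,.5],q0+[0,0,0,2.4,.2,3.5])),key=lambda b:abs(b[1]).max()); out.append((best[0],abs(best[1]).max()))
    print(sp,x,*out)
E
```

```text
[  0.057 112.628 273.443 419.803  66.151 568.737  80.743] 0.21971866514962812
1.5707963267948961
[156.812 -99.918]
-60 [ 530.526 -117.738  180.   ] (array([-0.327,  0.244,  1.95 , -0.949,  0.956,  1.789]), np.float64(1.1368683772161603e-13)) (array([-0.33 ,  0.351,  1.943, -0.95 ,  0.898,  1.853]), np.float64(6.8238112409229))
-50 [ 498.145 -119.149  180.   ] (array([-0.362,  0.154,  2.051, -0.95 ,  0.809,  1.643]), np.float64(5.31785578051292)) (array([-0.366,  0.268,  2.043, -0.95 ,  0.751,  1.701]), np.float64(14.004863273893015))
-40 [ 466.501 -126.162  180.   ] (array([-0.416,  0.063,  2.148, -0.95 ,  0.648,  1.474]), np.float64(7.371614149922723)) (array([-0.422,  0.184,  2.14 , -0.95 ,  0.585,  1.523]), np.float64(17.90132260090845))
-30 [ 436.556 -138.563  180.   ] (array([-0.489, -0.022,  2.237, -0.95 ,  0.475,  1.289]), np.float64(5.027171893769501)) (array([-0.499,  0.107,  2.229, -0.95 ,  0.403,  1.323]), np.float64(17.177769945561167))
-20 [ 409.219 -155.975  180.   ] (array([-0.581, -0.092,  2.311, -0.897,  0.298,  1.045]), np.float64(8.526512829121202e-14)) (array([-0.
[... 1114 characters left out ...]
-2.027]), np.float64(5.684341886080802e-14))
40 [ 338.049 -327.755  180.   ] (array([-1.129,  0.028,  2.195,  0.975,  0.917, -1.96 ]), np.float64(1.7053025658242404e-13)) (array([-1.129,  0.164,  2.193,  1.069,  0.847, -2.108]), np.float64(5.684341886080802e-14))
50 [ 345.062 -359.399  180.   ] (array([-1.15 ,  0.115,  2.102,  0.914,  1.046, -2.063]), np.float64(1.1368683772161603e-13)) (array([-1.15 ,  0.239,  2.1  ,  0.977,  0.974, -2.181]), np.float64(2.842170943040401e-14))
60 [ 357.463 -389.344  180.   ] (array([-1.152,  0.202,  2.   ,  0.849,  1.165, -2.152]), np.float64(6.453171330633722e-14)) (array([-1.152,  0.317,  1.999,  0.889,  1.092, -2.247]), np.float64(5.684341886080802e-14))
```

```bash
sed -i "s/T=C\*E('ZYZ',\[q\[3\],q\[4\],q\[5\]\])/T=C*E('ZYZ',[q[3],q[4],q[5]+OFF])/; s/^D=/OFF=0\nD=/" kin.py
python3 - <<'E'
import kin; from kin import *
from bench import r
np.set_printoptions(precision=2,suppress=True,linewidth=150)
s=r.sense(); q0=s['joint_positions'];x0=s['tool_pos'];T0=R.from_rotvec(s['orientation'])
for o in(1.5708,-1.5708):
    kin.OFF=o
    if (fk(q0,P)[1].inv()*T0).magnitude()<.01: break
print(o)
rel=np.array([522,-299.5])-x0[:2]
for sg in(-1,1):
  q={}
  ss=np.arange(0,131,10)*sg
  qs=q0
  for sp in ss:
    S=R.from_euler('z',sp,degrees=True); rr=S.apply([*rel,0])[:2]; o=[]; 
    qq=qs
    for i,z in enumerate((330,280,237,205,180)):
        x=np.r_[np.array([522.4,-303.5])-rr,z]; qq,e=ik(x,S*T0,qq)
        if i==0: qs=qq
        o.append(np.r_[qq,abs(e).max()])
    print(sp,x,o[0],o[3],o[4])
E
```

```text
1.5708
0 [ 365.59 -203.58  180.  ] [-0.81 -0.39  2.34  0.38  0.47 -2.17  0.  ] [-0.81 -0.09  2.38  0.92  0.21 -2.74  2.77] [-0.81 -0.02  2.37  0.92  0.21 -2.74  8.71]
-10 [ 385.32 -177.87  180.  ] [-0.69 -0.36  2.32 -0.09  0.42 -1.53  0.  ] [-0.68 -0.07  2.35 -0.4   0.21 -1.21 12.78] [-0.66  0.01  2.34 -0.95  0.21 -0.64 17.54]
-20 [ 409.22 -155.97  180.  ] [-0.58 -0.29  2.27 -0.52  0.48 -0.93  0.  ] [-0.59 -0.02  2.31 -0.95  0.25 -0.46  5.61] [-0.59  0.05  2.3  -0.95  0.21 -0.46 11.36]
-30 [ 436.56 -138.56  180.  ] [-0.48 -0.2   2.2  -0.75  0.62 -0.53  0.  ] [-0.5   0.05  2.23 -0.95  0.43 -0.26 11.85] [-0.5   0.11  2.23 -0.95  0.4  -0.25 17.18]
-40 [ 466.5  -126.16  180.  ] [-0.41 -0.11  2.12 -0.85  0.77 -0.27  0.  ] [-0.42  0.13  2.15 -0.95  0.61 -0.07 13.3 ] [-0.42  0.18  2.14 -0.95  0.58 -0.05 17.9 ]
-50 [ 498.14 -119.15  180.  ] [-0.36 -0.01  2.02 -0.87  0.92 -0.09  0.  ] [-0.36  0.22  2.05 -0.95  0.78  0.11 10.22] [-0.37  0.27  2.04 -0.95  0.75  0.13 14.  ]
-60 [ 530.53 -117.74  180.  ] [-0.33  0.09  1.92 -0.86  1.07  0.05  0.  ] [-0.33  0.3   1.95 -0.95  0.92  0.26  3.78] [-0.3
[... 2866 characters left out ...]
 -1.01   0.42   1.48   0.65   1.75  -2.74 120.89] [ -0.96   0.53   1.58   0.21   1.23  -2.74 146.89] [ -0.94   0.55   1.6    0.1    1.09  -2.74 146.33]
110 [ 482.14 -485.03  180.  ] [ -1.     0.56   1.33   0.93   2.12  -2.74 123.89] [ -0.95   0.63   1.43   0.4    1.54  -2.74 151.97] [ -0.93   0.64   1.46   0.23   1.34  -2.74 159.41]
120 [ 514.27 -489.26  180.  ] [ -0.96   0.72   1.15   1.36   2.6   -2.74 133.39] [ -0.96   0.86   1.17   1.08   2.34  -2.74 154.02] [ -0.96   0.87   1.18   0.94   2.2   -2.74 161.58]
130 [ 546.66 -487.85  180.  ] [ -0.91   0.82   1.02   1.66   2.88  -2.74 135.89] [ -0.9    1.01   0.98   1.66   2.88  -2.74 154.45] [ -0.9    1.05   0.96   1.66   2.88  -2.74 157.47]
```

Run:
```python
import kin; from kin import *
from bench import r
np.set_printoptions(precision=2,suppress=True,linewidth=150)
kin.OFF=1.5708
s=r.sense(); q0=s['joint_positions'];x0=s['tool_pos'];T0=R.from_rotvec(s['orientation'])
rel=np.array([522,-299.5])-x0[:2]; ax=np.array([522.4,-303.5])
yw=T0.as_matrix()[:,1]; up=np.array([yw[0]*.056,yw[1]*.056,1])
for off in(np.array([15,-10]),np.array([20,5.]),np.array([-4,-19.])):
  for sp in(-24,-16,-4,-2,0,2,4,6,9):
    S=R.from_euler('z',sp,degrees=True); rr=S.apply([*rel,0])[:2]; qq=q0
    if sp<-9: qq=np.array([-.58,-.29,2.27,-.6,.48,-.93])
    for z in(237,210,195,181):
        x=np.r_[ax+off-rr,z]; qq,e=ik(x,S*T0,qq,100)
    E=fk(qq,P)[1]*T0.inv(); u=E.apply(up)
    print(off,sp,x,qq,e,'tilt',np.hypot(*u[:2]),u[:2])
```

```text
[ 15 -10] -24 [ 434.79 -158.44  181.  ] [-0.55  0.11  2.23 -0.95  0.29 -0.37] [-0.05 -0.44  1.76  9.47  3.73  1.99] tilt 0.10192202301200992 [ 0.08 -0.06]
[ 15 -10] -16 [ 414.2  -174.23  181.  ] [-0.62  0.07  2.28 -0.95  0.21 -0.53] [ 0.36  0.28  1.77  4.54  6.45 -1.77] tilt 0.10475631529907634 [ 0.1  -0.01]
[ 15 -10] -4 [ 387.94 -202.89  181.  ] [-0.78  0.03  2.32  0.99  0.21 -2.74] [-0.91 -1.01  2.    9.9   2.06  5.75] tilt 0.07175180621309338 [ 0.05 -0.05]
[ 15 -10] -2 [ 384.17 -208.17  181.  ] [-0.79  0.03  2.32  0.96  0.21 -2.74] [-0.49 -0.56  2.03  8.16  3.89  3.18] tilt 0.07508522908236559 [ 0.07 -0.03]
[ 15 -10] 0 [ 380.59 -213.58  181.  ] [-0.8   0.03  2.32  0.93  0.21 -2.74] [-0.05 -0.13  2.03  6.39  5.68  0.6 ] tilt 0.08541029438734872 [ 0.08 -0.01]
[ 15 -10] 2 [ 377.2  -219.12  181.  ] [-0.82  0.03  2.32  0.89  0.21 -2.74] [ 0.39  0.29  2.01  4.59  7.43 -1.96] tilt 0.10051018499274707 [0.1 0. ]
[ 15 -10] 4 [ 374.   -224.76  181.  ] [-0.83  0.03  2.32  0.86  0.21 -2.74] [ 0.85  0.7   1.95  2.76  9.14 -4.51] tilt 0.11848305868419548 [0.12 0.02]
[ 15 -10] 6 [ 371.   -230.52 
[... 2331 characters left out ...]
  0.21 -2.74] [ 0.35  0.31  2.08  4.89  7.24 -1.9 ] tilt 0.10025370156571647 [ 0.1 -0. ]
[ -4. -19.] 2 [ 358.2  -228.12  181.  ] [-0.86 -0.    2.35  0.86  0.21 -2.74] [ 0.84  0.72  2.03  3.12  9.03 -4.47] tilt 0.11830941249021898 [0.12 0.02]
[ -4. -19.] 4 [ 355.   -233.76  181.  ] [-0.88 -0.    2.35  0.83  0.23 -2.74] [ 1.14  0.94  2.26  2.95 10.85 -6.01] tilt 0.13519945252571738 [0.13 0.02]
[ -4. -19.] 6 [ 352.   -239.52  181.  ] [-0.9   0.    2.34  0.79  0.26 -2.74] [ 1.41  1.12  2.57  3.23 12.72 -7.35] tilt 0.15187751505595415 [0.15 0.01]
[ -4. -19.] 9 [ 347.89 -248.34  181.  ] [-0.92  0.01  2.33  0.75  0.3  -2.74] [ 1.87  1.4   2.99  3.53 15.58 -9.51] tilt 0.17759544672008787 [0.18 0.01]
```

>>> {"method": "jog_arm", "body": {"steps": [{"gripper": 0, "tx": 0.2, "ty": 0, "tz": 0, "spin": -0.15}, {"gripper": 0, "tx": 0.25, "ty": 0, "tz": -0.05, "spin": -0.15}, {"gripper": 0, "tx": 0.1, "ty": 0, "tz": -0.15, "spin": 0}, {"gripper": 0, "tx": 0, "ty": 0, "tz": -0.2, "spin": 0}, {"gripper": 0, "tx": 0, "ty": 0, "tz": -0.2, "spin": 0}, {"gripper": 0, "tx": 0, "ty": 0, "tz": -0.2, "spin": 0}, {"gripper": 0, "tx": 0, "ty": 0, "tz": -0.15, "spin": 0}]}}

```text
t: 18.3
tool_pos: [378.6, -210.2, 216.8]
orientation: [0.614, 2.338, -0.292]
wrist_force: [0.6, -0.3, -3.6]
width: 12.4
grasp_force: 107.6
```

```bash
python3 s.py
```

```text
18.3 [-0.8   -0.077  2.345  0.833  0.209 -2.62 ] [ 378.588 -210.209  216.781] y [ 0.504  0.863 -0.039] z [ 0.57  -0.367 -0.735] grasp [ 466.994 -267.054  102.861]
```

>>> {"method": "jog_arm", "body": {"steps": [{"gripper": 0, "tx": 0.05, "ty": 0.1, "tz": -0.2, "spin": 0}, {"gripper": 0, "tx": 0.05, "ty": 0.1, "tz": -0.2, "spin": 0}, {"gripper": 0, "tx": 0.05, "ty": 0.1, "tz": -0.2, "spin": 0}]}}

```text
t: 18.6
tool_pos: [377.4, -207.1, 203.9]
orientation: [0.612, 2.346, -0.266]
wrist_force: [0.3, 0.6, -2.1]
width: 12.4
grasp_force: 107.6
```

```bash
python3 s.py
```

```text
18.6 [-0.8   -0.048  2.35   0.957  0.209 -2.742] [ 377.408 -207.099  203.85 ] y [ 0.496  0.868 -0.023] z [ 0.574 -0.347 -0.742] grasp [ 466.309 -260.906   88.844]
```

>>> {"method": "jog_arm", "body": {"steps": [{"gripper": 0, "tx": 0.05, "ty": 0.05, "tz": -0.2, "spin": 0}, {"gripper": 0, "tx": 0.05, "ty": 0.05, "tz": -0.2, "spin": 0}, {"gripper": 0, "tx": 0.05, "ty": 0.05, "tz": -0.2, "spin": 0}]}}

```text
t: 18.9
tool_pos: [381.8, -206.1, 196.1]
orientation: [0.609, 2.364, -0.25]
wrist_force: [0.2, 1.4, -3.3]
width: 12.6
grasp_force: 107.6
```

```bash
python3 s.py
```

```text
18.9 [-0.79  -0.017  2.338  0.958  0.209 -2.742] [ 381.792 -206.07   196.067] y [ 0.488  0.873 -0.016] z [ 0.567 -0.331 -0.754] grasp [ 469.654 -257.441   79.164]
```

>>> {"method": "jog_arm", "body": {"steps": [{"gripper": 0, "tx": 0.03, "ty": 0.03, "tz": -0.15, "spin": 0}, {"gripper": 0, "tx": 0.03, "ty": 0.03, "tz": -0.15, "spin": 0}]}}

```text
t: 19.1
tool_pos: [383.7, -205.8, 191.9]
orientation: [0.61, 2.372, -0.242]
wrist_force: [-0.1, 0.6, -3.1]
width: 12.3
grasp_force: 107.6
```

```bash
python3 s.py
```

```text
19.1 [-0.787 -0.001  2.332  0.96   0.209 -2.742] [ 383.665 -205.835  191.929] y [ 0.486  0.874 -0.012] z [ 0.563 -0.324 -0.76 ] grasp [ 470.923 -256.049   74.075]
```

>>> {"method": "jog_arm", "body": {"steps": [{"gripper": 0, "tx": 0.03, "ty": 0.03, "tz": -0.15, "spin": 0}, {"gripper": 0, "tx": 0, "ty": 0, "tz": -0.05, "spin": 0}]}}

```text
t: 19.3
tool_pos: [385.0, -206.1, 189.6]
orientation: [0.611, 2.377, -0.237]
wrist_force: [-3.4, 2.1, 3.4]
width: 12.3
grasp_force: 108.8
```

```bash
python3 s.py
python3 - <<'E'
from h import *
ims=[]
for n,(y,x) in(("scene",(200,380)),("top",(190,370))):
    im=r.camera(n); ims.append(cv2.resize(im[y:y+130,x:x+100],(400,520),interpolation=2))
cv2.imwrite("pics/c6.png",np.hstack(ims))
E
```

```text
19.3 [-0.785  0.008  2.328  0.961  0.209 -2.742] [ 384.955 -206.127  189.603] y [ 0.486  0.874 -0.01 ] z [ 0.561 -0.32  -0.764] grasp [ 471.852 -255.768   71.24 ]
```

View pics/c6.png

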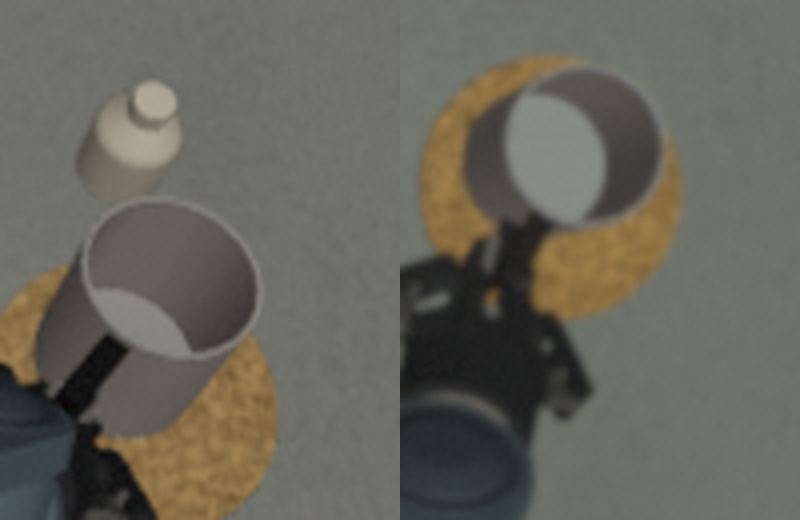

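Run:
```python
from h import *
print(onz("top",(415.75,226.5),117),onz("scene",(380+173/4,200+278/4),117))
print(onz("top",(370+64/4,190+152/4),10)) # base left edge
```

```text
[[ 539.17338896 -291.91640987  117.        ]] [[ 538.71273968 -297.34634694  117.        ]]
[[ 542.29913217 -249.58158623   10.        ]]
```

>>> {"method": "jog_arm", "body": {"steps": [{"gripper": 0, "tx": 0, "ty": 0, "tz": -0.04, "spin": 0}, {"gripper": 0, "tx": 0, "ty": 0, "tz": -0.04, "spin": 0}, {"gripper": 0, "tx": 0, "ty": 0, "tz": -0.04, "spin": 0}, {"gripper": 0, "tx": 0, "ty": 0, "tz": 0, "spin": 0}], "grip_force": 20}}

```text
t: 19.8
tool_pos: [385.5, -206.9, 188.9]
orientation: [0.613, 2.378, -0.237]
wrist_force: [-5.9, 4.0, 10.1]
width: 12.7
grasp_force: 110.0
```

```bash
python3 s.py
```

```text
19.8 [-0.785  0.013  2.326  0.961  0.208 -2.742] [ 385.544 -206.911  188.916] y [ 0.486  0.874 -0.009] z [ 0.56  -0.32  -0.765] grasp [ 472.281 -256.472   70.403]
```

>>> {"method": "jog_arm", "body": {"steps": [{"gripper": 0.16, "tx": 0, "ty": 0, "tz": 0, "spin": 0}, {"gripper": 0.2, "tx": 0, "ty": 0, "tz": 0, "spin": 0}, {"gripper": 0.25, "tx": 0, "ty": 0, "tz": 0, "spin": 0}, {"gripper": 0.35, "tx": 0, "ty": 0, "tz": 0, "spin": 0}, {"gripper": 0.5, "tx": 0, "ty": 0, "tz": 0, "spin": 0}, {"gripper": 0.6, "tx": 0, "ty": 0, "tz": 0, "spin": 0}, {"gripper": 0.6, "tx": 0, "ty": 0, "tz": 0, "spin": 0}]}}

```text
t: 20.5
tool_pos: [384.9, -206.2, 187.5]
orientation: [0.613, 2.381, -0.234]
wrist_force: [0.2, -0.9, -1.0]
width: 51.1
grasp_force: 0.0
```

>>> {"method": "jog_arm", "body": {"steps": [{"gripper": 0.6, "tx": -0.14, "ty": 0.08, "tz": 0.21, "spin": 0}, {"gripper": 0.6, "tx": -0.28, "ty": 0.16, "tz": 0.42, "spin": 0}, {"gripper": 0.6, "tx": -0.28, "ty": 0.16, "tz": 0.42, "spin": 0}, {"gripper": 0.6, "tx": -0.28, "ty": 0.16, "tz": 0.42, "spin": 0}, {"gripper": 0.6, "tx": -0.28, "ty": 0.16, "tz": 0.42, "spin": 0}, {"gripper": 0.6, "tx": -0.28, "ty": 0.16, "tz": 0.42, "spin": 0}, {"gripper": 0.6, "tx": -0.28, "ty": 0.16, "tz": 0.42, "spin": 0}, {"gripper": 0.6, "tx": 0, "ty": 0, "tz": 0, "spin": 0}]}}

```text
t: 21.3
tool_pos: [312.0, -164.7, 299.0]
orientation: [0.611, 2.376, -0.239]
wrist_force: [-0.1, -0.2, 1.0]
width: 51.4
grasp_force: 0.0
```

```bash
python3 s.py
python3 - <<'E'
from h import *
ims=[]
for n,(y,x) in(("scene",(200,370)),("top",(170,370))):
    im=r.camera(n); ims.append(cv2.resize(im[y:y+130,x:x+100],(400,520),interpolation=2))
cv2.imwrite("pics/c7.png",np.hstack(ims))
E
```

```text
21.3 [-0.864 -0.578  2.513  0.414  0.572 -2.207] [ 311.974 -164.678  299.037] y [ 0.486  0.874 -0.011] z [ 0.561 -0.322 -0.763] grasp [ 398.942 -214.523  180.813]
```

View pics/c7.png

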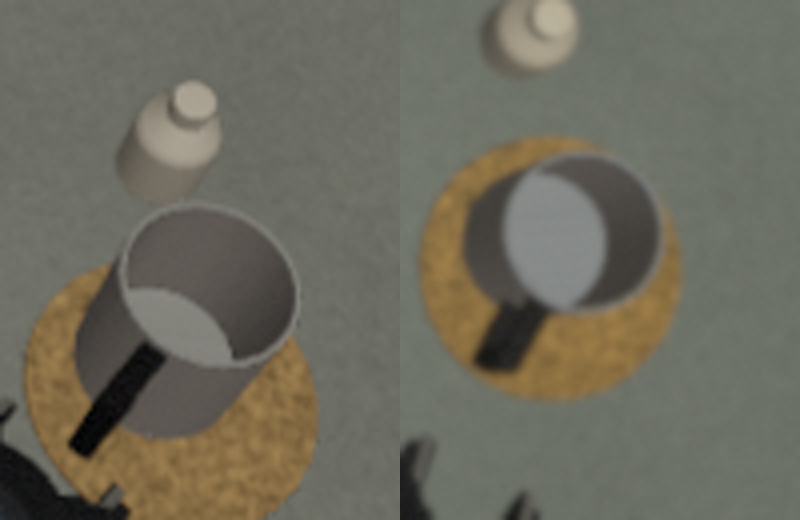

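Run:
```python
from h import *
m=np.array([522.4,-303.5])
for n,c in(("top",(415.4,228)),("scene",(422.25,271.1))):
    p=onz(n,c,116)[0][:2]; print(p,np.linalg.norm(p-m))
print(onz("top",(370+63/4,170+240/4),10))
```

```text
[ 535.95360393 -291.39324023] 18.173436978832164
[ 535.23569836 -295.89576125] 14.91910182750512
[[ 537.48486626 -248.96345316   10.        ]]
```

The beaker stands upright, about 17 mm from the mat's centre, and the gripper is clear. I'll hand it in.

```bash
python3 -c "
from bench import r
print(r.hand_in())"
```

```text
the job is handed in; nothing more can be done
None
```

I lifted the beaker off the stirrer, drew it out from under the shield and set it upright on the cork mat, about 17 mm from the centre (limit 30 mm). I handed it in at about 21 s with the gripper clear; no verdict came back. I did not re-measure the tip box, tube rack or bottle, and q3–q6 were each driven to a range limit to get the tool tilt, some reading a few mrad past the listed value.

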